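# Load a raw-glazed test tile into its holder with the lifter

### The arm

A 7-joint arm with a two-finger parallel gripper is mounted at the origin on a cart in front of the work surface, level with it; the furniture and walls round the work are solid. World frame = base frame: x ahead of the robot, y to its left, z up, the work surface at z = 0. Lengths are in m, angles in degrees, forces in N, time in s.
With the tool pointing down it reaches from about 0.4 to 0.85 m from the base axis. Payload 4.4 kg.
Tool frame: the origin (TCP) lies at the very end of the fingers, on their centre line; the grasp point (between the pads) lies 19 mm behind it; y points along the fingers, z is the direction in which the jaws open and shut, and the axes are right-handed (so a half turn about y gives the same grasp; the last joint's range is limited). The gripper opens to 94 mm and grips with 3 to 60 N. Pads are 16 mm wide; open, the fingers measure 119 mm over their backs; the gripper's body (75 mm by 177 mm) begins 78 mm behind the grasp point.
Start: joints at [-72.124, 36.005, 2.206, 86.941, -1.547, 57.084, -1.146], TCP at [0.24, 0.604, 0.205] pointing down, gripper open.
Joint ranges: [-175.42, 175.42], [-21.48, 121.26], [-71.46, 75.88], [10.55, 141.38], [-63.04, 243.04], [13.31, 113.54], [-168.57, 168.57]. Speed limits (degrees/s): [147.25, 147.25, 180, 180, 180, 180, 180].

### API

Orientations are given as [roll, pitch, yaw] about the fixed x, y, z axes, in that order (R = Rz(yaw) Ry(pitch) Rx(roll)).
In Python, from workcell import bot, hand, monitor, eyes, models gives the robot as it stands. Calls block until the motion is done:
- bot.move_pose(position, orientation): joint-space move of the TCP to a pose.
- bot.line_to(position, attitude=None, v=0.15): straight line of the TCP; attitude=None keeps the orientation; v is the mean speed in m/s.
- bot.set_joints(angles): joint-space move.
- hand.gripper_to(opening, strength=None): finger opening in m; strength is the grip in N (None keeps the last); returns when the fingers have stopped.
- bot.dwell(seconds).
- bot.inverse_kinematics(position, orientation): joint angles nearest the present ones, or None.
- monitor.sense(): the state.
- eyes.camera(name): name is "side" or "top" or "wrist"; returns the picture (384x512x3 uint8, blue, green, red); there is no depth.
- eyes.calibration(name): a dict with "fx", "fy", "cx", "cy" (pixels), "rvec" (rotation vector, rad) and "tvec" (3), from world to camera coordinates, as OpenCV has them; the wrist camera has in their place "T_tool_cam" (4x4, takes a point from camera to tool coordinates, whose origin is the TCP and whose axes are the tool frame's). Camera axes: x right, y down, z forward; pixel columns grow to the right and rows downward; lengths in m; the calibration is good to about 2 mm. A picture is of the moment at which its call begins: read the wrist's pose just before it. calibration takes no time and is no camera call.
A pose or a line that the arm cannot do raises bot.PlanningError and nothing moves.
- bot.close_job(): hands the job in, once; it reports no verdict.
Trained networks look in the newest picture that a camera, given by its name, has taken for a name from the list of things; names that differ only in an ending like _2 or _b are one class to them, and where a whole thing is asked for, a point or a joint stands for the part that bears it (a point fixed in the world has none). Each returns a list of dicts, best first, with "score" (0 to 1); they miss things now and then, are a little off and sometimes report something else, mostly with a low value. They report only what shows in the picture. A call takes as long as a camera call. They do not tell look-alikes from the thing itself.
- models.boxes_of(target, camera): "uv" ([column, row] in pixels, amid what is visible of it).
- models.mark_of(target, camera): "uv" ([column, row] in pixels: a listed point, or the origin of a listed thing).
The state is a dict: "t": time; "q": joint angles; "qd": joint speeds; "joint_efforts": joint torques, N m; "tcp_pos": TCP position; "tcp_rot": TCP orientation; "ft_force": force on the tool from outside, world axes, zero at the start; "wrist_torque": the same for the moment, N m; "gripper_width": finger opening in m.
Only numpy, scipy, OpenCV 4.12 (cv2) and the standard library are available. Lean on these libraries where they do the work, as an engineer would, in place of code of your own. Each camera call takes 0.05 s, during which the arm holds its last target.

### The job

Use the lifter to bring the freshly glazed tile from the drying stand to the tile holder: pick the lifter up by its handle, slide its blade under the tile and carry the tile level, never touching it with the gripper, because the raw glaze comes off on whatever touches it. Lay it on the holder's rails and push it in gently with the lifter's heel, feeling your way, until both sprung catches have snapped out behind it; raw glaze and edges chip if it is forced against the end. Then draw the blade out from under it and stand the lifter back on the open bench, leaving the other things where they are.

Things in the scene. Friction and masses are not known exactly. Their poses are not given: they have to be found in the camera images.
- tile: The glazed test tile: a square terracotta plate, 76 x 76 x 8 mm, about 100 g, white raw glaze on its top face. Origin at the middle of its underside, z up, x and y along its edges. It starts glaze up on the drying stand.
- drying_stand: Wooden stand, fixed. Origin at the middle of its underside, x points away from the robot, along its two bars. Board 110 (x) x 112 (y) x 8 mm; on it two bars 100 mm long, at y = 26 to 36 mm either side, tops 30 mm above the bench, leaving a slot 52 mm wide, 22 mm deep, open at its ends. The tile bridges the bars, its middle within 4 mm of the stand's.
- lifter: Tile lifter, 300 g, standing on the bench. Flat steel blade 40 mm wide, 3 mm thick, z = 0 (underside) to 3 mm, x = -60 to 114 mm (nose). Origin under the blade, straight below the handle's middle; x points to the nose, z up. Nothing rises above the blade in front of the heel: the tile lies there.
- lifter_grip (a point): Middle of the lifter's wooden handle, 46 mm above the blade's underside; axes as the lifter's. Handle 84 mm long (along x), 24 mm wide (y), 30 mm tall. Take it across its width from above, firmly.
- lifter_heel (a point): Front of the heel, on the blade's top, 50 mm ahead of the lifter's origin: two tabs standing 6 mm above the blade. The heel pushes the tile. 76 mm of tile go on 64 mm of blade, so a tile against the heel overhangs the nose by 12 mm.
- tile_holder: Tile holder, fixed. Origin on the bench under the middle of the nest at mid setting; x points the way in, z up. Board x = -138 to 59 mm, 116 mm wide, 8 mm thick. Wooden guides, tops at z = 32 mm, lead the tile into the nest: flared from x = -124 mm, 82 mm apart from x = -102 to -80 mm; then the nest's aluminium cheeks, 80 mm apart.
- holder_rails (a point): Point above the holder's origin at the height of its two rails' tops (z = 24 mm), on which the tile slides; axes as the holder's. Rails all along the board, y = 25 to 38 mm either side; between them a slot 50 mm wide, 16 mm deep, open at the front, for the blade. A tile lowered with its middle at x = -112 mm clears the catches at any setting.
- nest_mid (a point): Same point, for the nest: cheeks, catches and sprung back bar in one unit, clamped up to 12 mm nearer or farther than mid setting; its setting is NOT measured: feel or see it. At mid setting a tile, by its middle's x: meets the catches near -90 mm (1 to 4 N to push by) and the bar at -5 (1 N, then 0.6 N/mm), is caught at 0 (4 N), stops hard at 4 mm (6 N); friction may double this.
- catch_left (a joint): Sprung steel catch on the +y side of the nest: a 22 mm finger, hinged at its front end, leaning 5 mm into the tile's way, 28 mm above the bench. 0 rad = out; about 0.2 rad while the tile's side edge holds it aside; snaps back to 0 behind the tile's rear edge once the tile is far enough in, and then keeps it from coming back.
- catch_right (a joint): The same catch on the -y side.
- stamp: Bystander: plaster stamp, 53 mm tall, standing. Origin under its middle.
- cone_plug: Bystander: brown wooden plug, 28 mm tall, standing. Origin under its middle.
- brush: Bystander: paint brush, 180 mm, lying. Origin under its middle.
- rib_wood: Bystander: kidney-shaped wooden rib, 90 mm, lying flat. Origin under its middle.
- pinch_pot: Bystander: small brown pot, 72 mm wide, 64 mm tall. Origin under its middle.
- needle_tool: Bystander: needle tool with a turned handle, 183 mm, lying. Origin under its middle.
Mind the look-alikes: they are no part of the job. Of the things that look like the lifter, the larger one is meant.

How it is judged:
By the outcome, as a careful person would: the job done as asked, in the order asked, and still so for the second after the job is handed in, with the robot touching nothing.
It also fails if it takes over 72 s, if anything falls off the work surface, if the arm or the gripper's body presses on something with over 40 N, if the wrist force passes 120 N, or if a joint passes its speed limit or range.

## Working session

There is one attempt and no reset: what is moved stays moved. The work goes in short steps, each a Python script; the robot and the scene stay as the last script left them, time stands still between calls to the robot, and variables do not carry over. Pictures are saved under pics/ and viewed, and the job is handed in when it is done.

```bash
ls; mkdir -p pics; python3 - <<'E'
from workcell import bot, hand, monitor, eyes, models
import cv2
s=monitor.sense(); print(s)
for n in ("side","top","wrist"):
    im=eyes.camera(n); cv2.imwrite(f"pics/a_{n}.png",im); print(n,eyes.calibration(n))
E
```

```text
pics
{'t': 0.0, 'q': array([-72.12441631,  36.05541302,   2.20279466,  86.99417012,
        -1.54881426,  57.08200402,  -1.14620555]), 'qd': array([ 0.04879218, -0.0529688 , -0.03390279,  0.02667477,  0.03081908,
       -0.03298317, -0.02633832]), 'joint_efforts': array([ 8.34769617e-04, -5.49729216e+01,  1.14371996e+00, -1.86636293e+01,
       -5.22983400e-02,  2.37060670e-02,  1.65774413e-04]), 'tcp_pos': array([0.23949278, 0.60358637, 0.204604  ]), 'tcp_rot': array([-9.01019294e+01,  2.81885630e-04, -2.16470762e+01]), 'ft_force': array([0.17283533, 0.80458859, 0.45656249]), 'wrist_torque': array([ 0.01435823, -0.03611401,  0.0209886 ]), 'gripper_width': 0.09401486090349312}
side {'fx': 377.20897770738776, 'fy': 377.20897770738776, 'cx': 260.7859362567726, 'cy': 193.26108065857952, 'rvec': array([ 2.18179068, -0.31280735,  0.18638747]), 'tvec': array([-0.52409627,  0.11972317,  1.20088131])}
top {'fx': 472.83078235536647, 'fy': 472.83078235536647, 'cx': 250.0676746467977, 'cy': 193.3112440556664, 'rvec': array([ 2.17140881, -2.13213159,  0.14739222]), 'tvec': array([-0.02503769,  0.55995262,  1.6139035 ])}
wrist {'fx': 336.5138893523937, 'fy': 336.5138893523937, 'cx': 249.47968399146094, 'cy': 191.41383224751394, 'T_tool_cam': array([[-1.66157294e-04,  9.62210118e-01,  2.72308027e-01,
        -7.97329390e-02],
       [-4.82177699e-04, -2.72308076e-01,  9.62209997e-01,
        -1.78975708e-01],
       [ 9.99999870e-01,  2.85773515e-05,  5.09202234e-04,
         5.73031557e-04],
       [ 0.00000000e+00,  0.00000000e+00,  0.00000000e+00,
         1.00000000e+00]])}
```

View pics/a_top.png

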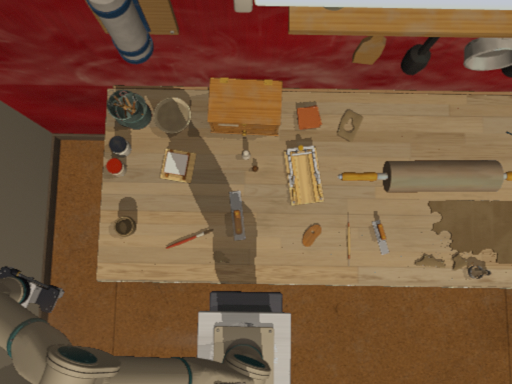

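View pics/a_side.png

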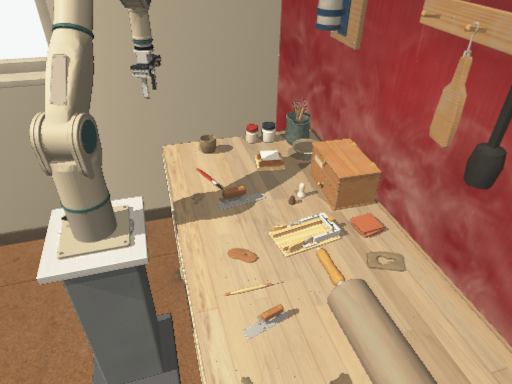

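View pics/a_wrist.png

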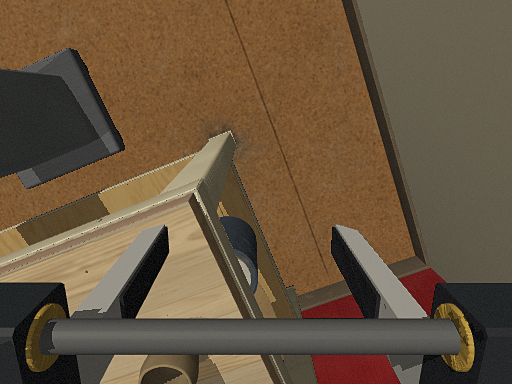

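```bash
cat > h.py <<'E'
import numpy as np, cv2
from scipy.spatial.transform import Rotation as R
def ray(cal,uv,T=None):
    d=np.array([(uv[0]-cal['cx'])/cal['fx'],(uv[1]-cal['cy'])/cal['fy'],1.])
    if T is None:
        M=cv2.Rodrigues(np.array(cal['rvec']))[0]; t=np.array(cal['tvec'])
        return -M.T@t, M.T@d
    return T[:3,3],T[:3,:3]@d
def atz(cal,uv,z,T=None):
    o,d=ray(cal,uv,T); return o+d*(z-o[2])/d[2]
def proj(cal,p,T=None):
    if T is None:
        M=cv2.Rodrigues(np.array(cal['rvec']))[0]; c=M@np.array(p)+cal['tvec']
    else:
        c=T[:3,:3].T@(np.array(p)-T[:3,3])
    return np.array([cal['fx']*c[0]/c[2]+cal['cx'],cal['fy']*c[1]/c[2]+cal['cy']])
def rot(rpy): return R.from_euler('xyz',rpy,degrees=True).as_matrix()
def wristT(cal,s):
    T=np.eye(4);T[:3,:3]=rot(s['tcp_rot']);T[:3,3]=s['tcp_pos']
    return T@cal['T_tool_cam']
E
python3 - <<'E'
from workcell import eyes,models
from h import *
im=cv2.imread('pics/a_top.png')
c=im[130:260,150:410]; cv2.imwrite('pics/b.png',cv2.resize(c,None,fx=3,fy=3,interpolation=cv2.INTER_CUBIC))
cal=eyes.calibration('top')
for n,z in (('tile',.03),('drying_stand',0),('lifter',0),('lifter_grip',.046),('lifter_heel',.003),('tile_holder',0),('holder_rails',.024),('stamp',0),('cone_plug',0),('pinch_pot',0)):
    for d in models.mark_of(n,'top')[:3]: print(n,d['score'],d['uv'],atz(cal,d['uv'],z).round(3))
for uv in ((237,193),(238,238)): print(atz(cal,uv,.0).round(3))
E
```

```text
tile 0.91 [175.5, 166.0] [0.654 0.251 0.03 ]
drying_stand 0.68 [175.6, 166.1] [0.659 0.255 0.   ]
lifter 0.81 [238.6, 226.1] [0.448 0.024 0.   ]
lifter 0.75 [381.3, 226.8] [ 0.454 -0.482  0.   ]
lifter 0.53 [303.6, 162.5] [ 0.681 -0.206  0.   ]
lifter_grip 0.72 [383.0, 228.6] [ 0.445 -0.475  0.046]
lifter_grip 0.56 [237.5, 221.8] [0.459 0.027 0.046]
lifter_heel 0.76 [233.6, 208.9] [0.508 0.043 0.003]
lifter_heel 0.67 [255.0, 167.3] [ 0.66  -0.031  0.003]
lifter_heel 0.55 [382.3, 242.0] [ 0.401 -0.484  0.003]
tile_holder 0.7 [301.7, 162.9] [ 0.68  -0.199  0.   ]
tile_holder 0.35 [302.5, 164.1] [ 0.675 -0.202  0.   ]
holder_rails 0.66 [301.8, 165.3] [ 0.666 -0.197  0.024]
stamp 0.52 [244.8, 156.4] [0.7   0.007 0.   ]
cone_plug 0.44 [253.3, 163.7] [ 0.673 -0.025  0.   ]
cone_plug 0.33 [131.1, 227.9] [0.434 0.404 0.   ]
pinch_pot 0.78 [128.1, 228.8] [0.431 0.414 0.   ]
pinch_pot 0.34 [175.0, 166.0] [0.66  0.257 0.   ]
[0.566 0.032 0.   ]
[0.406 0.025 0.   ]
```

View pics/b.png

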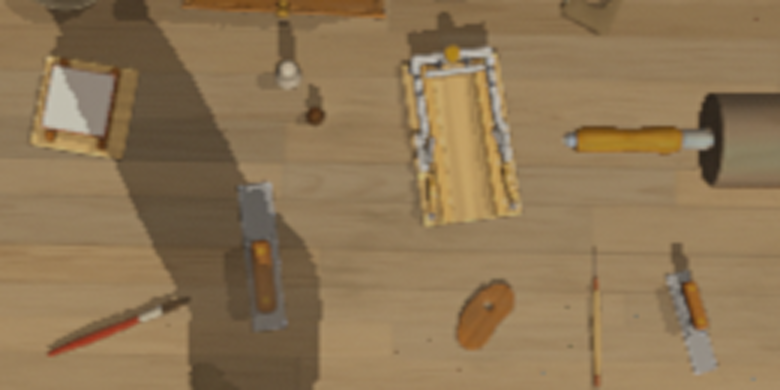

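```bash
python3 - <<'E'
from workcell import bot,monitor,eyes
from h import *
import pickle
out={}
for n,p in (('stand',[0.61,0.25,0.2]),('holder',[0.60,-0.19,0.24]),('lift',[0.46,0.027,0.2])):
    bot.move_pose(p,[-90,0,0]); s=monitor.sense(); print(n,s['t'],s['tcp_pos'],s['tcp_rot'])
    im=eyes.camera('wrist'); cv2.imwrite(f'pics/c_{n}.png',im); out[n]=s
pickle.dump(out,open('s.pkl','wb'))
E
```

```text
stand 2.5083 [0.60927891 0.25176471 0.20004202] [-8.99401590e+01  2.02415736e-02  1.20329231e-01]
holder 4.1833 [ 0.60062406 -0.18786851  0.23986002] [-8.99266172e+01 -9.60295250e-03  1.53920846e-01]
lift 5.2583 [0.46150107 0.02629198 0.20038594] [-9.00228042e+01 -1.12789760e-01 -5.33200991e-02]
```

View pics/c_stand.png

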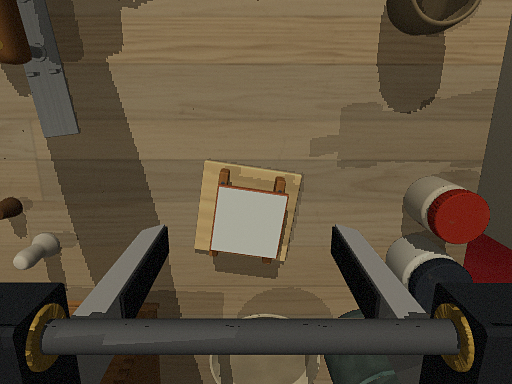

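View pics/c_holder.png

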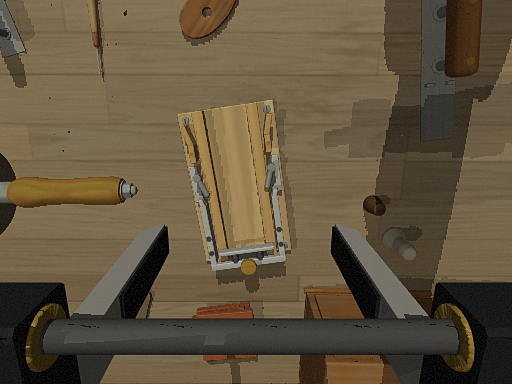

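View pics/c_lift.png

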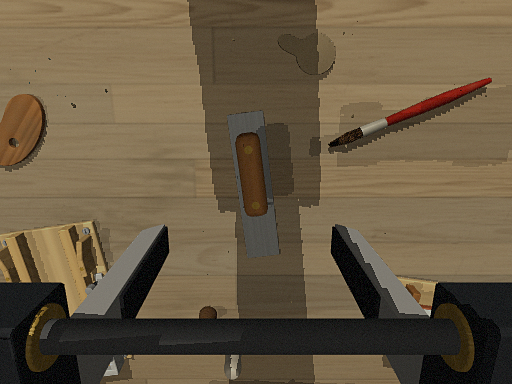

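```bash
python3 - <<'E'
import cv2
def cr(n,x0,y0,x1,y1,f):
    im=cv2.imread(f'pics/c_{n}.png')[y0:y1,x0:x1]
    cv2.imwrite(f'pics/d_{n}.png',cv2.resize(im,None,fx=f,fy=f,interpolation=cv2.INTER_NEAREST))
cr('stand',190,155,310,265,5)
cr('holder',170,95,300,280,3)
cr('lift',215,105,295,260,4)
E
```

```text
(no output)
```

View pics/d_stand.png

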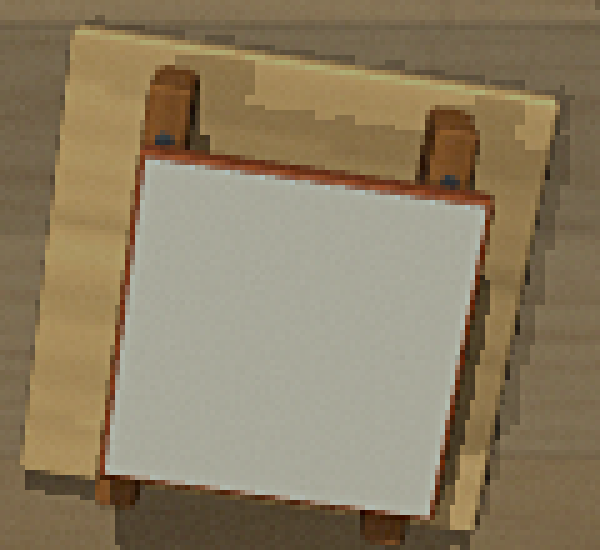

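View pics/d_holder.png

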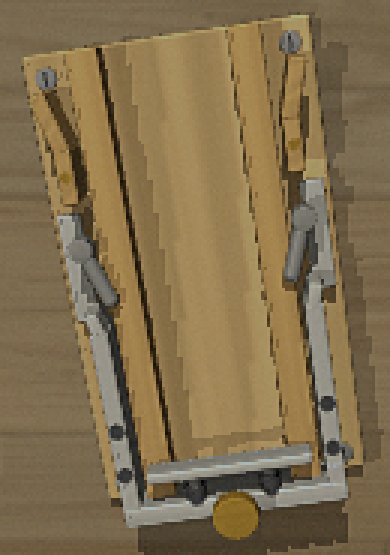

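View pics/d_lift.png

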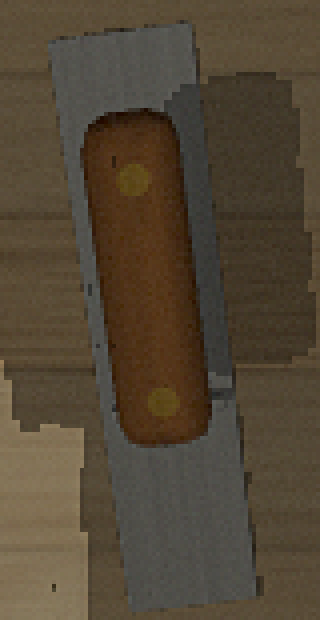

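```bash
cat > fit.py <<'E'
import pickle
from workcell import eyes
from h import *
from scipy.optimize import least_squares
S=pickle.load(open('s.pkl','rb')); cal=eyes.calibration('wrist')
def fit(n,uv,pts,x0):
    T=wristT(cal,S[n]); uv=np.array(uv)-.5
    def f(p):
        c,s=np.cos(p[2]),np.sin(p[2])
        return np.concatenate([proj(cal,[p[0]+c*a-s*b,p[1]+s*a+c*b,z],T)-u for (a,b,z),u in zip(pts,uv)])
    r=least_squares(f,x0); print(n,r.x[:2].round(4),np.degrees(r.x[2]).round(2),'res',f(r.x).round(1)); return r.x
def rect(a0,a1,w,z): return [(a0,-w,z),(a0,w,z),(a1,-w,z),(a1,w,z)]
def sc(l,f,o): return [(a/f+o[0],b/f+o[1]) for a,b in l]
if __name__=='__main__':
    fit('stand',sc([(75,28),(560,97),(22,470),(472,530)],5,(190,155)),rect(-.055,.055,.056,.008),[.65,.25,0])
    fit('stand',sc([(147,158),(488,205),(105,473),(432,516)],5,(190,155)),rect(-.038,.038,.038,.038),[.65,.25,0])
    fit('lift',sc([(50,42),(190,24),(130,610),(260,597)],4,(215,105)),rect(-.06,.114,.02,.003),[.45,.03,0])
    fit('holder',sc([(25,58),(308,14),(117,505),(365,462)],3,(170,95)),rect(-.138,.059,.058,.008),[.65,-.2,0])
E
python3 fit.py
```

```text
stand [0.6604 0.2488] -8.46 res [-0.9 -0.7  0.7  0.1 -0.6  0.2  1.   0.7]
stand [0.662  0.2514] -8.19 res [-1.5 -1.5  1.8 -0.8 -1.3  1.2  1.   1.6]
lift [0.4587 0.0293] 7.38 res [-0.7 -0.4  0.7 -0.8  0.1  1.  -0.1  0.5]
holder [ 0.6693 -0.195 ] 8.99 res [-1.4  0.3  0.8 -0.6 -1.1 -0.8  1.7  1.4]
```

```bash
python3 - <<'E'
from workcell import bot,hand,monitor,eyes
from h import *
import pickle
a=[-90,0,7.4]
bot.move_pose([.4587,.0293,.12],a)
bot.line_to([.4587,.0293,.027],a,v=.12)
s=monitor.sense();print(s['t'],s['tcp_pos'],s['tcp_rot'],s['ft_force'])
w=hand.gripper_to(.0,60); s=monitor.sense(); print(s['t'],s['gripper_width'],s['ft_force'],s['wrist_torque'])
bot.line_to([.4587,.0293,.137],a,v=.12)
bot.dwell(.2)
s=monitor.sense();print(s['t'],s['tcp_pos'],s['tcp_rot'],s['ft_force'],s['wrist_torque'],s['gripper_width'])
cv2.imwrite('pics/e_w.png',eyes.camera('wrist'));cv2.imwrite('pics/e_s.png',eyes.camera('side'))
pickle.dump(s,open('e.pkl','wb'))
E
```

```text
6.65 [0.4594746  0.02934046 0.02780308] [-90.0052362   -0.09456176   7.38886114] [-0.69106854 -0.25428682  1.08279627]
7.725 0.023394707642650916 [-0.36618736 -0.38669185 -0.86170436] [-0.12702587 -0.00893115  0.00040652]
8.9917 [0.45822056 0.02927111 0.13638944] [-8.99975926e+01  8.31788504e-02  7.40502428e+00] [ 0.36532318 -0.49874523 -2.55048509] [0.04485473 0.05549537 0.03938468] 0.023210120631996078
```

View pics/e_w.png

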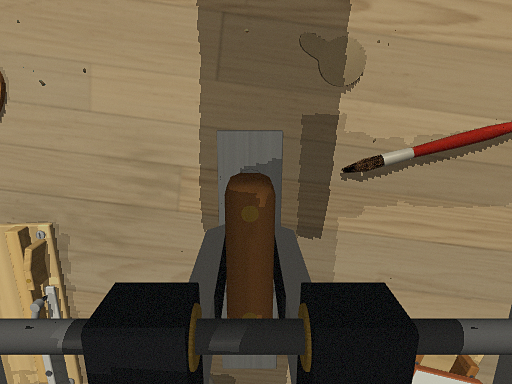

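View pics/e_s.png

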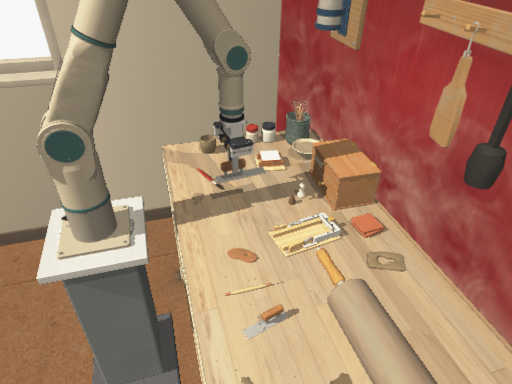

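```bash
python3 - <<'E'
import cv2
im=cv2.imread('pics/e_w.png')[120:384,180:320]
cv2.imwrite('pics/e_c.png',cv2.resize(im,None,fx=3,fy=3,interpolation=cv2.INTER_NEAREST)[:,:])
from workcell import eyes
from h import *
cal=eyes.calibration('wrist');T=cal['T_tool_cam']
# predicted blade corners in tool frame (y along fingers; blade top at y=.027-.003=.024)
for x,y,z in ((-.06,.024,-.02),(-.06,.024,.02),(.114,.024,-.02),(.114,.024,.02),(.05,.024,-.02),(.05,.018,-.02),(.05,.018,.02)): print(x,z,proj(cal,[x,y,z],T).round(1))
E
```

```text
-0.06 -0.02 [214.6 129.9]
-0.06 0.02 [281.7 129.9]
0.114 -0.02 [221.3 368.9]
0.114 0.02 [275.5 368.9]
0.05 -0.02 [219.1 292.4]
0.05 -0.02 [218.4 297.4]
0.05 0.02 [278.2 297.4]
```

View pics/e_c.png

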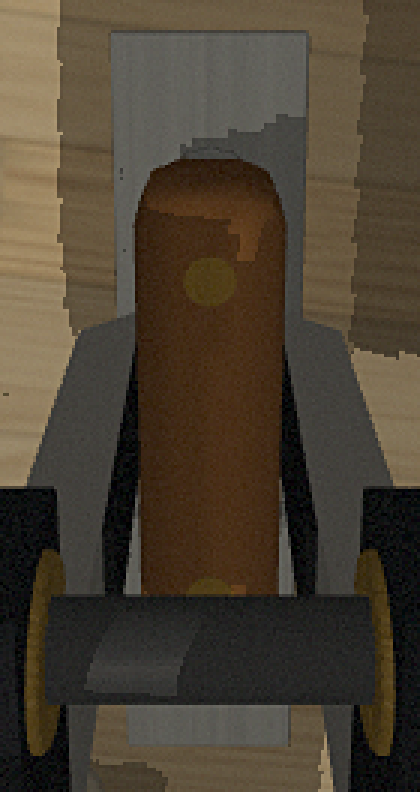

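```bash
python3 - <<'E'
from workcell import bot,hand,monitor,eyes
from h import *
import pickle
yaw=-8.35; a=[-90,0,yaw]; c,s_=np.cos(np.radians(yaw)),np.sin(np.radians(yaw))
ex=np.array([c,s_]);ey=np.array([-s_,c])
st=np.array([.6604,.2481]); tl=np.array([.6615,.2507])
dx,dy=(tl-st)@ex,(tl-st)@ey; print('tile rel stand',dx,dy)
lat=np.clip(dy*.6,-2e-3,2e-3)
P=lambda along,z: list(st+ex*along+ey*lat)+[z+.0278]
bot.move_pose(P(-.19,.10),a)
bot.line_to(P(-.19,.0235),a,v=.15)
s=monitor.sense();print(s['t'],s['tcp_pos'],s['tcp_rot'],s['ft_force'])
bot.line_to(P(dx-.088-.02,.0235),a,v=.12)
s=monitor.sense();print(s['t'],s['tcp_pos'],np.array(P(dx-.108,.0235)),s['ft_force'])
cv2.imwrite('pics/f_w.png',eyes.camera('wrist'))
pickle.dump((s,dx,dy,lat),open('f.pkl','wb'))
E
```

```text
tile rel stand 0.0007107682393256346 0.0027321801752384248
10.725 [0.47348409 0.27662349 0.05181179] [-8.99864051e+01 -4.40463919e-02 -8.43346357e+00] [ 0.75499046 -0.03381535 -2.75617135]
11.5667 [0.55340088 0.26552645 0.05131206] [0.55448615 0.26530244 0.0513    ] [-0.05854569 -0.14058493 -2.95007311]
```

View pics/f_w.png

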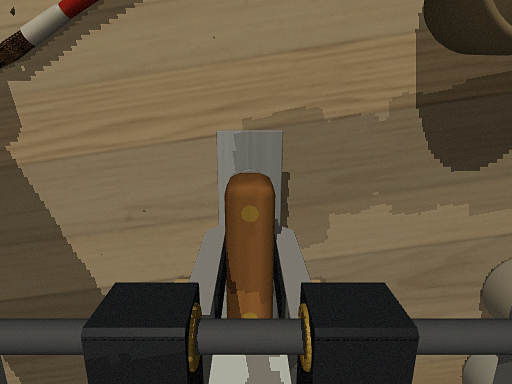

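```bash
python3 - <<'E'
from workcell import bot,hand,monitor,eyes
from h import *
import pickle
s0,dx,dy,lat=pickle.load(open('f.pkl','rb'))
yaw=-8.35; a=[-90,0,yaw]; c,s_=np.cos(np.radians(yaw)),np.sin(np.radians(yaw))
ex=np.array([c,s_]);ey=np.array([-s_,c]); st=np.array([.6604,.2481])
P=lambda along,z: list(st+ex*along+ey*lat)+[z+.0278]
bot.line_to(P(dx-.088+.0005,.0235),a,v=.04); bot.dwell(.1)
s=monitor.sense();print(s['t'],s['tcp_pos'],np.array(P(dx-.0875,.0235)),s['ft_force'])
cv2.imwrite('pics/g_w.png',eyes.camera('wrist'))
bot.line_to(P(dx-.0875,.05),a,v=.03); bot.dwell(.2)
s=monitor.sense();print(s['t'],s['tcp_pos'],s['ft_force'],s['wrist_torque'],s['tcp_rot'])
cv2.imwrite('pics/g_w2.png',eyes.camera('wrist'));cv2.imwrite('pics/g_s.png',cv2.resize(eyes.camera('side')[100:220,160:320],None,fx=5,fy=5))
E
```

```text
12.3833 [0.57447027 0.26234862 0.05119742] [0.57476884 0.26232543 0.0513    ] [ 0.2148003   0.33452356 -2.53012358]
13.6667 [0.57464527 0.26226309 0.07759167] [ 0.5047238  -0.17931432 -3.8557227 ] [0.01824798 0.14166689 0.00063081] [-9.00142267e+01  1.72257736e-02 -8.34487978e+00]
```

View pics/g_w2.png

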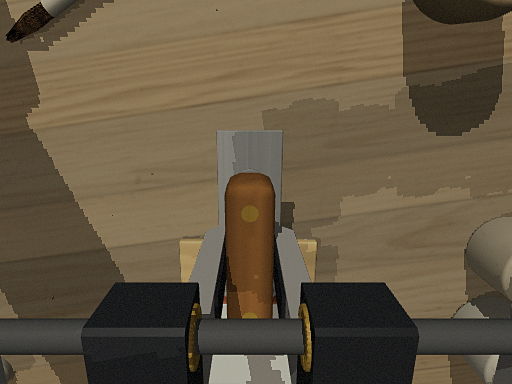

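View pics/g_s.png

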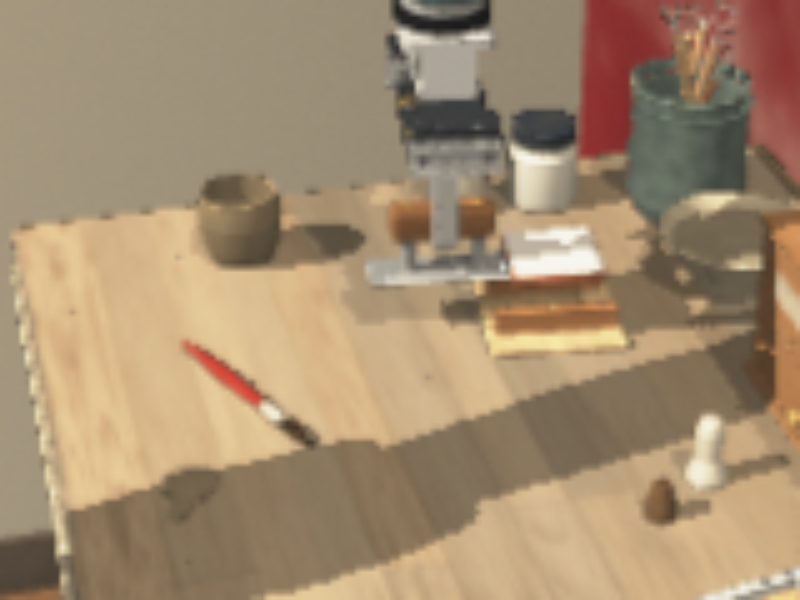

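```bash
python3 - <<'E'
import cv2
im=cv2.imread('pics/g_w2.png')[260:384,200:300]
cv2.imwrite('pics/g_c.png',cv2.resize(im,None,fx=5,fy=4.8,interpolation=cv2.INTER_NEAREST))
from workcell import eyes
from h import *
cal=eyes.calibration('wrist');T=cal['T_tool_cam']
for x,y,z in ((.05,.024,0),(.05,.0168,0),(.05,.0248,0),(.126,.0168,-.038),(.11,.0168,.038),(.05,.0168,.038)): print(x,y,z,proj(cal,[x,y,z],T).round(1))
E
```

```text
0.05 0.024 0 [248.4 292.7]
0.05 0.0168 0 [248.3 298.8]
0.05 0.0248 0 [248.4 292. ]
0.126 0.0168 -0.038 [196.1 390.4]
0.11 0.0168 0.038 [301.7 372.4]
0.05 0.0168 0.038 [305.5 298.8]
```

View pics/g_c.png

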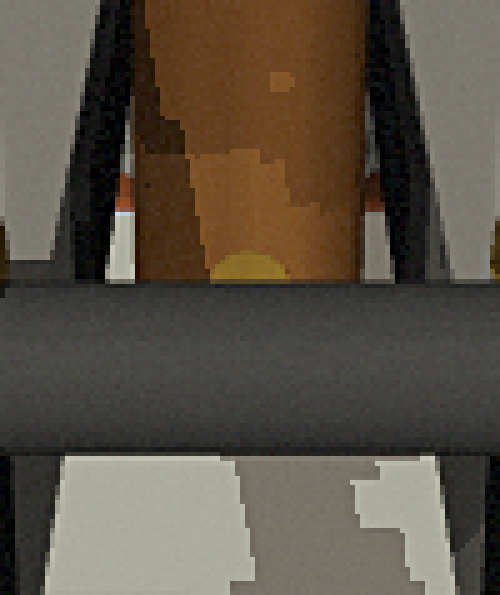

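```bash
python3 - <<'E'
import cv2,numpy as np
from fit import *
im=cv2.imread('pics/c_holder.png')
x0,y0,f=172,92,4
c=cv2.convertScaleAbs(im[y0:y0+145,x0:x0+130],alpha=1.3,beta=0)
c=cv2.resize(c,None,fx=f,fy=f,interpolation=cv2.INTER_CUBIC)
T=wristT(cal,S['holder'])
p=(.6693,-.195,np.radians(8.99))
cs,sn=np.cos(p[2]),np.sin(p[2])
for y,z,a0,a1 in ((.025,.024,-.138,.05),(-.025,.024,-.138,.05),(.038,.024,-.138,.05),(-.038,.024,-.138,.05),(.041,.032,-.102,-.08),(-.041,.032,-.102,-.08),(.058,.008,-.138,.059),(-.058,.008,-.138,.059)):
    q=[ (proj(cal,[p[0]+cs*a-sn*y,p[1]+sn*a+cs*y,z],T)+.5-[x0,y0])*f for a in (a0,a1)]
    cv2.line(c,tuple(int(v) for v in q[0]),tuple(int(v) for v in q[1]),(255,0,255) if abs(y)<.03 else (0,255,0),1)
cv2.imwrite('pics/h_h.png',c)
E
```

```text
(no output)
```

View pics/h_h.png

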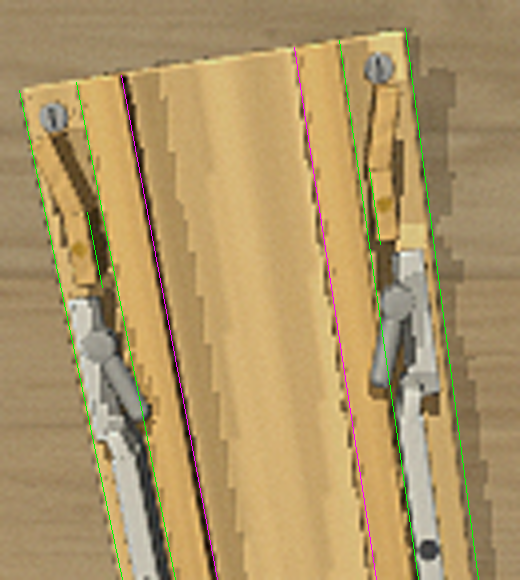

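```bash
python3 - <<'E'
from fit import *
T=wristT(cal,S['holder'])
p=(.6693,-.195,np.radians(8.99)); cs,sn=np.cos(p[2]),np.sin(p[2])
for n,uv,z in (('bar',(247,246.7),.032),('bar',(247,246.7),.028),('tipR',(209,196.7),.030),('tipL',(265.7,188.3),.030),('cheekfrontR',(170+62/3,95+213/3),.032),('cheekfrontL',(170+315/3,95+180/3),.032)):
    w=atz(cal,np.array(uv)-.5,z,T)-[p[0],p[1],0]
    print(n,z,(cs*w[0]+sn*w[1]).round(4),(-sn*w[0]+cs*w[1]).round(4))
E
```

```text
bar 0.032 0.033 -0.0004
bar 0.028 0.0348 -0.0007
tipR 0.03 -0.0381 -0.0356
tipL 0.03 -0.0379 0.0335
cheekfrontR 0.032 -0.0787 -0.0494
cheekfrontL 0.032 -0.0764 0.0497
```

```bash
cat > hold.py <<'E'
from workcell import bot,hand,monitor,eyes,models
from h import *
yaw=9.0; a=[-90,0,yaw]; c,s_=np.cos(np.radians(yaw)),np.sin(np.radians(yaw))
ex=np.array([c,s_]);ey=np.array([-s_,c]); H=np.array([.6693,-.1957])
def P(along,z,lat=-.001): return list(H+ex*along+ey*lat)+[z+.0278]
def loc(s): 
    d=s['tcp_pos'][:2]-H; return np.array([d@ex,d@ey,s['tcp_pos'][2]-.0278])*1e3
def fl(s): return np.array([s['ft_force'][:2]@ex,s['ft_force'][:2]@ey,s['ft_force'][2]])
def avg(n=6):
    o=[]
    for _ in range(n): bot.dwell(.02); o.append(fl(monitor.sense()))
    return np.mean(o,0),np.std(o,0)
E
python3 - <<'E'
from hold import *
s=monitor.sense();p=list(s['tcp_pos'])
bot.line_to([p[0],p[1],.12],None,v=.12)
bot.line_to(P(-.210,.09),a,v=.16)
s=monitor.sense();print(s['t'],loc(s),fl(s))
bot.line_to(P(-.210,.045),a,v=.1); bot.dwell(.1)
s=monitor.sense();print(s['t'],loc(s),s['tcp_rot'],avg())
cv2.imwrite('pics/i_w.png',eyes.camera('wrist'));cv2.imwrite('pics/i_s.png',eyes.camera('side'));cv2.imwrite('pics/i_t.png',eyes.camera('top'))
i=cv2.imread('pics/i_w.png')[260:384,200:300];i=cv2.resize(i,None,fx=4,fy=4,interpolation=0)
t=cv2.imread('pics/i_t.png')[130:260,240:370];t=cv2.resize(t,None,fx=4,fy=4,interpolation=2)[:496]
cv2.imwrite('pics/i_c.png',np.hstack([i,t])[:, :800])
si=cv2.imread('pics/i_s.png')[190:290,220:360];cv2.imwrite('pics/i_sc.png',cv2.resize(si,None,fx=5,fy=5,interpolation=2))
E
```

```text
17.5667 [-209.79533156   -0.56511384   89.98782107] [-0.04359    -0.50327569 -3.9609536 ]
18.2667 [-209.40301329   -1.28719529   45.59139106] [-9.00405529e+01 -6.68553221e-02  9.00899094e+00] (array([ 0.14252317, -0.08054314, -4.03399737]), array([0.38805404, 0.29583815, 0.2891218 ]))
```

View pics/i_c.png

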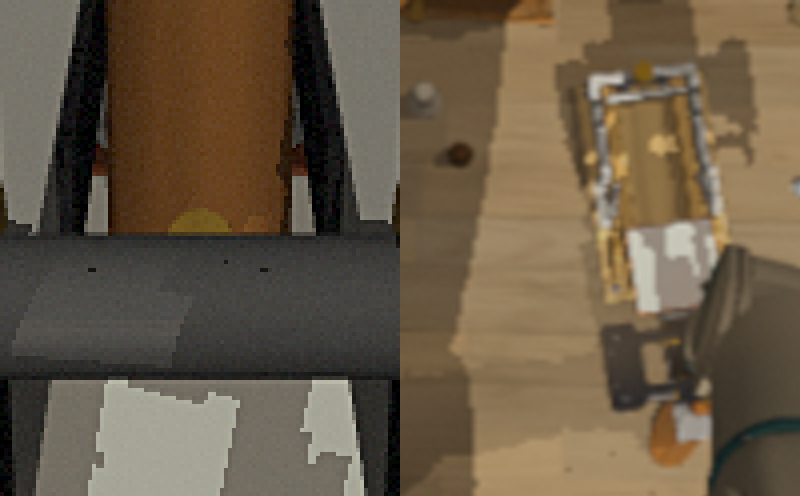

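View pics/i_sc.png

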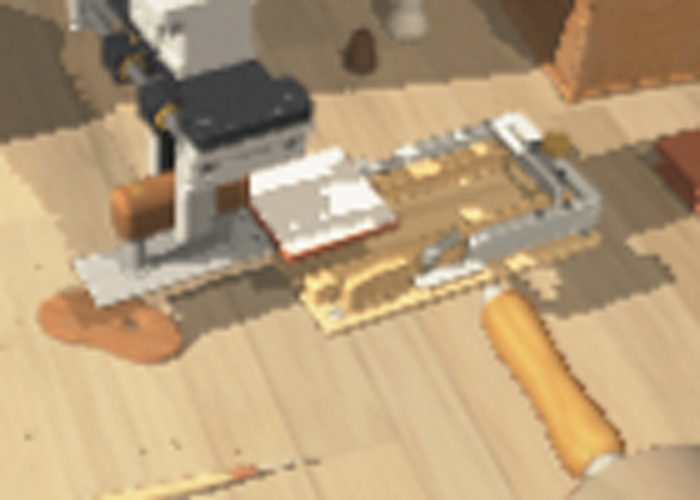

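View pics/i_w.png

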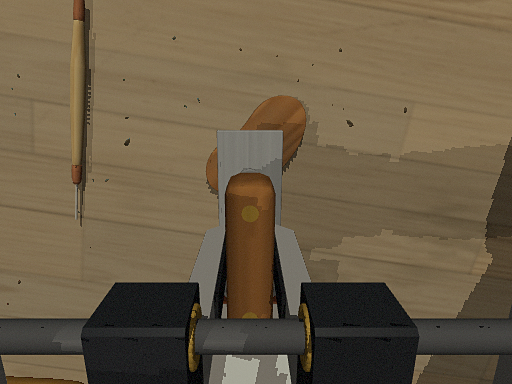

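```bash
python3 - <<'E'
from hold import *
cal=eyes.calibration('top'); im=cv2.imread('pics/i_t.png'); f=7;x0,y0=280,140
c=cv2.resize(im[y0:y0+72,x0:x0+60],None,fx=f,fy=f,interpolation=0); d=c.copy()
def W(a_,l,z): return list(H+ex*a_+ey*l)+[z]
def dl(p,q,col):
    u=[(proj(cal,v)+.5-[x0,y0])*f for v in (p,q)]
    cv2.line(d,tuple(u[0].astype(int)),tuple(u[1].astype(int)),col,1)
for y in (.058,-.058): dl(W(-.138,y,.008),W(.059,y,.008),(0,255,0))
for x in (-.138,.059): dl(W(x,-.058,.008),W(x,.058,.008),(0,255,0))
tm=-.2094+.0917
for y in (.038,-.038): dl(W(tm-.038,y,.056),W(tm+.038,y,.056),(255,0,255))
for x in (tm-.038,tm+.038): dl(W(x,-.038,.056),W(x,.038,.056),(255,0,255))
cv2.imwrite('pics/j.png',np.hstack([c[:590],d[:590]])[:, :800])
E
```

```text
(no output)
```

View pics/j.png

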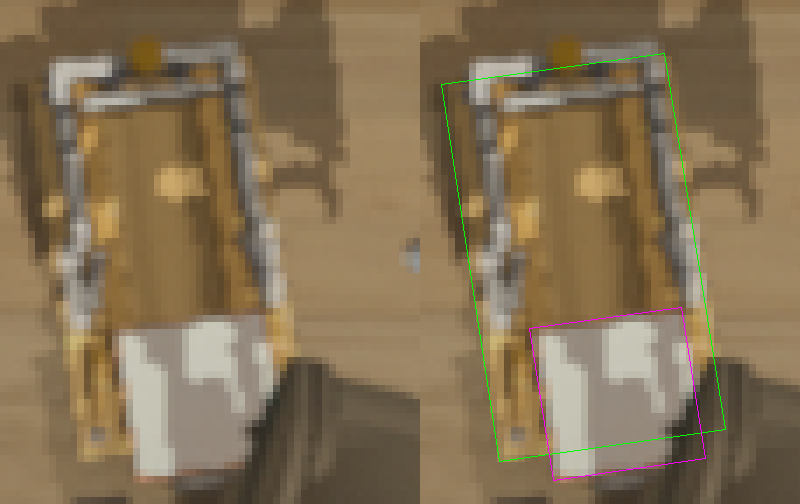

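```bash
python3 - <<'E'
from hold import *
for z in (.032,.027,.024,.022,.020,.018):
    bot.line_to(P(-.210,z,0.0),a,v=.05); f,sd=avg(5); s=monitor.sense(); print(s['t'].__round__(2),loc(s).round(2),f.round(2),s['wrist_torque'].round(3))
cv2.imwrite('pics/k_s.png',cv2.resize(eyes.camera('side')[190:290,220:360],None,fx=5,fy=5,interpolation=2))
im=eyes.camera('top');cv2.imwrite('pics/k_t.png',cv2.resize(im[140:212,280:340],None,fx=7,fy=7,interpolation=0))
cv2.imwrite('pics/k_w.png',eyes.camera('wrist'))
E
```

```text
19.01 [-2.1002e+02  4.0000e-02  3.1840e+01] [ 0.03 -0.19 -3.93] [0.012 0.158 0.009]
19.34 [-2.1003e+02  1.0000e-02  2.6950e+01] [ 0.06 -0.14 -3.92] [ 0.004  0.153 -0.011]
19.68 [-2.100e+02  1.000e-02  2.397e+01] [-0.35  0.19 -3.51] [ 0.042  0.133 -0.027]
20.01 [-2.0999e+02  3.0000e-02  2.1970e+01] [ 0.08  0.12 -4.04] [-0.003  0.061  0.003]
20.34 [-2.0982e+02 -5.0000e-02  2.0070e+01] [ 0.19  0.4  -2.9 ] [0.061 0.011 0.021]
20.68 [-2.1001e+02  2.0000e-02  1.7980e+01] [ 0.16 -0.48 -2.9 ] [ 0.04   0.071 -0.036]
```

View pics/k_s.png

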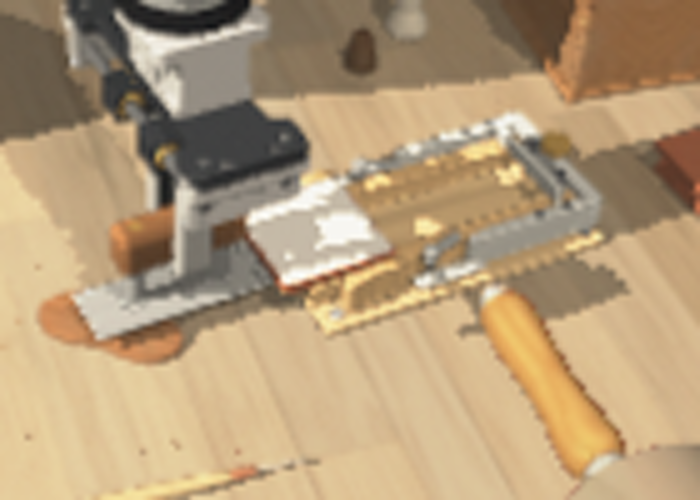

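View pics/k_t.png

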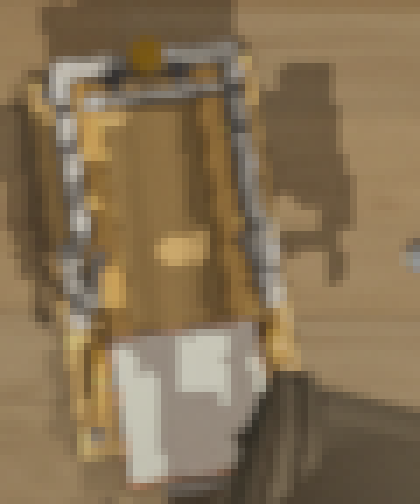

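```bash
cat > push.py <<'E'
from hold import *
def push(start,stop,step,lim,v=.04,z=.018,n=3,lat=0.0):
    t=start
    while True:
        t=min(t+step,stop)
        bot.line_to(P(t-.088,z,lat),a,v=v); f,sd=avg(n); s=monitor.sense(); l=loc(s)
        print(round(s['t'],2),'cmd',round(t*1e3,1),'tile',(l+[88,0,0]).round(1),f.round(2))
        if f[0]<-lim: print('LIMIT'); return t
        if t>=stop: return t
E
python3 - <<'E'
from push import *
bot.line_to(P(-.206,.018,0),a,v=.04); f0=avg(5); print(f0[0])
push(-.118,-.084,.004,6)
cv2.imwrite('pics/l_t.png',cv2.resize(eyes.camera('top')[140:212,280:340],None,fx=7,fy=7,interpolation=0))
E
```

```text
[ 0.14680413 -0.41255505 -2.87116805]
21.46 cmd -114.0 tile [-1.137e+02  1.000e-01  1.800e+01] [ 0.08 -0.17 -3.06]
21.76 cmd -110.0 tile [-109.7    0.    18. ] [-0.23  0.39 -3.13]
22.06 cmd -106.0 tile [-105.7    0.    18. ] [-0.06  0.07 -2.64]
22.36 cmd -102.0 tile [-101.7    0.    18. ] [ 0.14  0.17 -2.75]
22.66 cmd -98.0 tile [-97.7  -0.   18. ] [-0.04 -0.13 -2.72]
22.96 cmd -94.0 tile [-93.7   0.   18. ] [ 0.21  0.53 -3.36]
23.26 cmd -90.0 tile [-89.9   0.2  17.9] [-0.59  0.43 -2.76]
23.56 cmd -86.0 tile [-86.7  -0.1  17.7] [-2.89 -0.57 -3.49]
23.86 cmd -84.0 tile [-84.2   0.   17.9] [-3.29 -0.24 -3.91]
```

View pics/l_t.png

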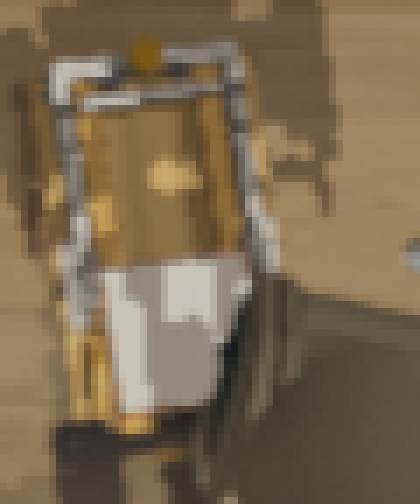

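```bash
python3 - <<'E'
from push import *
push(-.084,-.060,.003,7)
E
```

```text
24.21 cmd -81.0 tile [-80.    0.   18.1] [-2.74 -0.6  -3.56]
24.51 cmd -78.0 tile [-77.    0.   18.2] [-0.75 -0.3  -3.56]
24.81 cmd -75.0 tile [-74.4   0.   18. ] [-1.03  0.27 -3.4 ]
25.11 cmd -72.0 tile [-71.6  -0.   18. ] [-1.45 -0.45 -2.75]
25.41 cmd -69.0 tile [-68.6  -0.   18. ] [-1.58 -0.25 -3.  ]
25.71 cmd -66.0 tile [-65.5  -0.   18. ] [-1.07 -0.27 -3.94]
26.01 cmd -63.0 tile [-62.5   0.   18. ] [-0.69 -0.42 -3.51]
26.31 cmd -60.0 tile [-59.5  -0.   18. ] [-0.88 -0.18 -3.41]
```

```bash
python3 - <<'E'
from push import *
push(-.060,-.012,.006,5,v=.05,n=2)
push(-.012,-.004,.0015,6,v=.03,n=4)
cv2.imwrite('pics/m_w.png',eyes.camera('wrist'))
cv2.imwrite('pics/m_t.png',cv2.resize(eyes.camera('top')[140:212,280:340],None,fx=7,fy=7,interpolation=0))
E
```

```text
26.61 cmd -54.0 tile [-52.7   0.1  18.2] [ 0.18 -0.19 -3.15]
26.91 cmd -48.0 tile [-46.9   0.1  18.1] [-0.06  0.07 -2.8 ]
27.21 cmd -42.0 tile [-41.2   0.   18. ] [-0.13 -0.07 -3.19]
27.51 cmd -36.0 tile [-35.2   0.   18. ] [-0.39 -0.14 -2.97]
27.81 cmd -30.0 tile [-29.1   0.   18. ] [-0.51  0.13 -2.71]
28.11 cmd -24.0 tile [-23.1   0.   18.1] [ 0.16  0.15 -3.18]
28.41 cmd -18.0 tile [-17.1   0.1  18.1] [-0.27  0.31 -3.06]
28.71 cmd -12.0 tile [-11.1   0.1  18. ] [-0.56  0.14 -3.13]
28.99 cmd -12.0 tile [-11.7   0.   18.1] [-0.14  0.39 -3.11]
29.31 cmd -10.5 tile [-10.6   0.   17.9] [-1.05  0.12 -2.89]
29.62 cmd -9.0 tile [-9.9 -0.  17.9] [-3.44 -0.1  -1.15]
29.94 cmd -7.5 tile [-7.1 -0.  17.9] [-1.97 -0.   -3.04]
30.26 cmd -6.0 tile [-5.5  0.1 18. ] [-1.48  0.31 -3.45]
30.57 cmd -4.5 tile [-4.3  0.  18. ] [-1.32  0.3  -3.48]
30.89 cmd -4.0 tile [-4.1  0.  18. ] [-1.49  0.2  -3.78]
```

View pics/m_w.png

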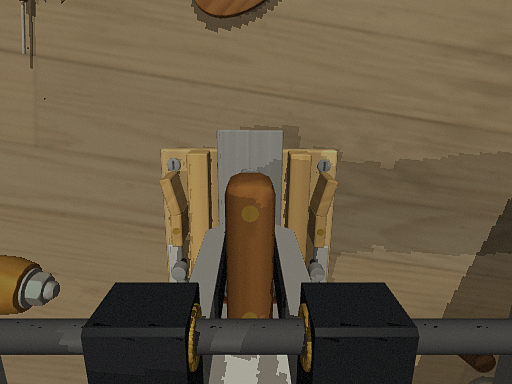

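View pics/m_t.png

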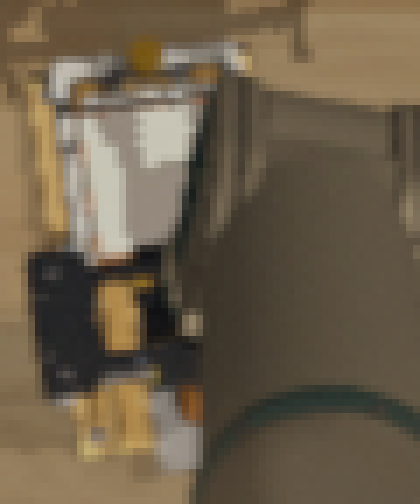

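```bash
python3 - <<'E'
import cv2,numpy as np
A=[cv2.resize(cv2.imread(f'pics/{n}.png')[270:384,190:310],None,fx=3.3,fy=4.8,interpolation=0) for n in ('i_w','m_w')]
cv2.imwrite('pics/n.png',np.hstack(A))
E
```

```text
(no output)
```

View pics/n.png

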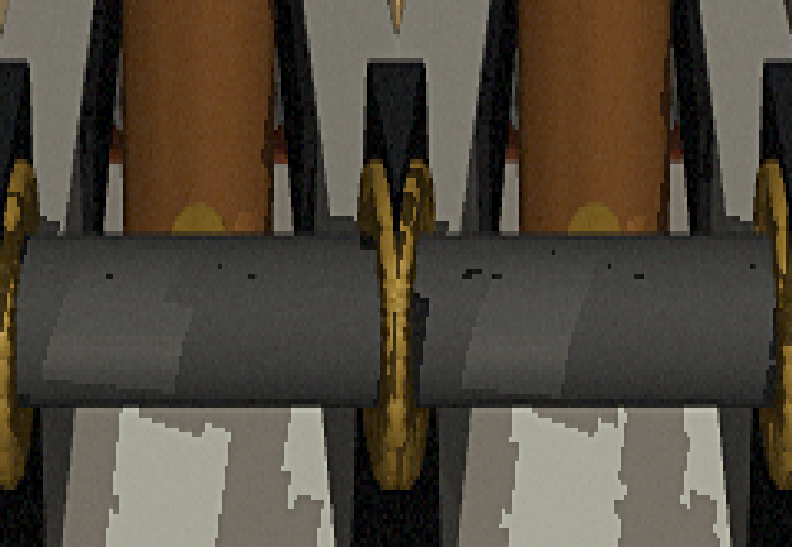

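```bash
python3 - <<'E'
from push import *
push(-.004,.002,.0007,4.5,v=.02,n=5)
cv2.imwrite('pics/o_s.png',cv2.resize(eyes.camera('side')[190:290,240:360],None,fx=6,fy=6,interpolation=0))
E
```

```text
31.32 cmd -3.3 tile [-3.4 -0.  18. ] [-2.16 -0.05 -3.24]
31.66 cmd -2.6 tile [-2.7 -0.  18. ] [-2.89 -0.03 -3.35]
31.99 cmd -1.9 tile [-2.5 -0.  18. ] [-5.1   0.59 -0.5 ]
LIMIT
```

View pics/o_s.png

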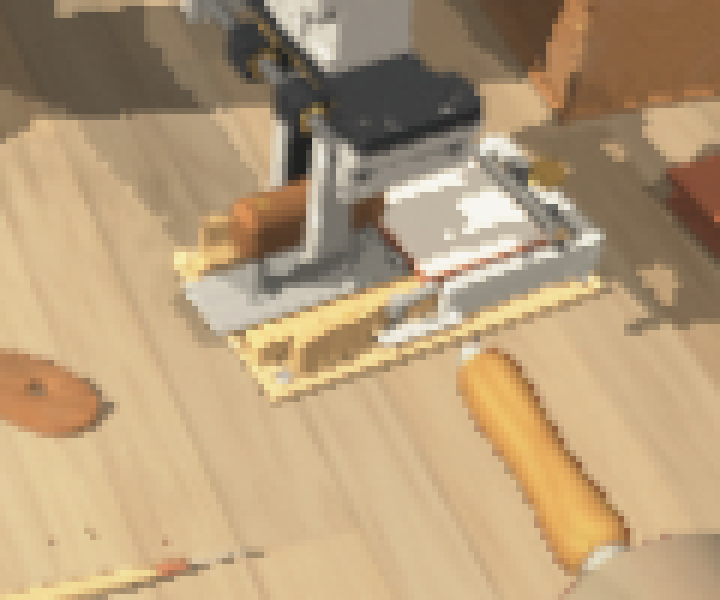

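```bash
python3 - <<'E'
from push import *
for _ in range(2):
    f,sd=avg(5);s=monitor.sense();print(s['t'],f,sd,loc(s)+[88,0,0],s['tcp_rot'],s['wrist_torque'])
E
```

```text
32.125 [-5.30965022  0.22651895 -1.09898198] [0.46839266 0.18068278 0.34557979] [-2.26754028e+00  2.00763388e-03  1.79592282e+01] [-8.99938639e+01  3.53259848e-02  8.99171408e+00] [-0.12333716  1.30392615  0.03390871]
32.2083 [-5.37178547  0.49866324 -0.87407717] [0.19494777 0.44890712 0.48415611] [-2.25727213e+00  1.51231257e-02  1.79507351e+01] [-8.99932657e+01  3.53986348e-02  8.99599885e+00] [-0.11815923  1.32073613  0.01125195]
```

```bash
python3 - <<'E'
from push import *
push(-.0019,.001,.0005,7.5,v=.02,n=4,z=.0181)
E
```

```text
32.52 cmd -1.4 tile [-1.3  0.1 18. ] [-4.32  0.01 -2.31]
32.84 cmd -0.9 tile [-1.1  0.1 18. ] [-4.35  0.33 -2.1 ]
33.16 cmd -0.4 tile [ 0.1  0.1 18. ] [-3.87  0.21 -3.67]
33.48 cmd 0.1 tile [ 0.8  0.1 18.2] [-2.51  0.15 -3.63]
33.79 cmd 0.6 tile [ 1.2 -0.1 18.3] [-1.96  0.07 -3.64]
34.11 cmd 1.0 tile [ 1.3 -0.2 18.2] [-1.71  0.12 -3.59]
```

```bash
python3 - <<'E'
from push import *
w=eyes.camera('wrist');cv2.imwrite('pics/p_w.png',w)
cv2.imwrite('pics/p_c.png',cv2.resize(w[110:384,150:350],None,fx=3,fy=2.1,interpolation=0))
cv2.imwrite('pics/p_s.png',cv2.resize(eyes.camera('side')[190:290,240:360],None,fx=6,fy=6,interpolation=0))
E
```

```text
(no output)
```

View pics/p_c.png

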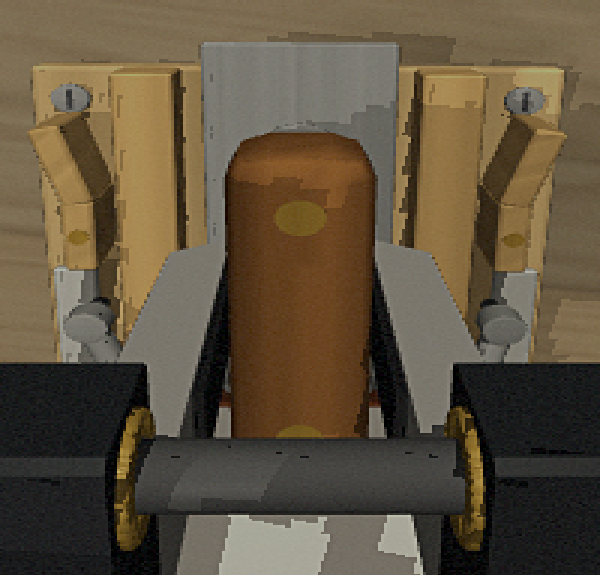

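View pics/p_s.png

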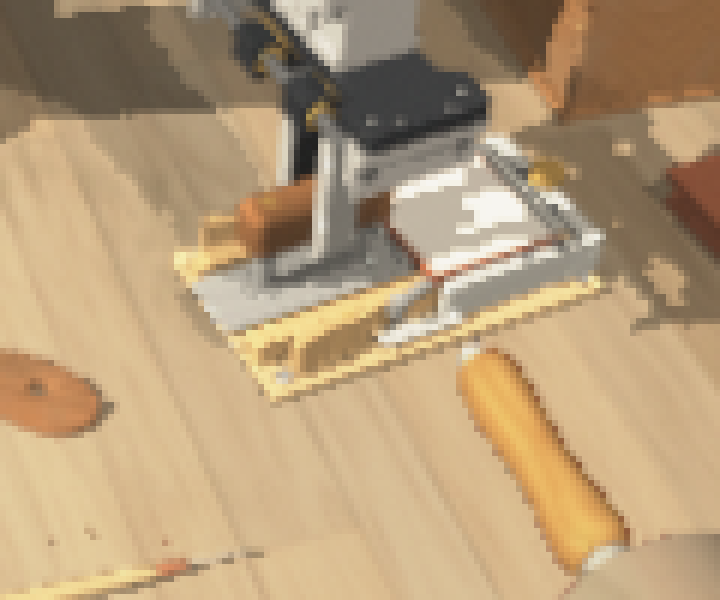

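```bash
python3 - <<'E'
import cv2,numpy as np
m=cv2.imread('pics/m_w.png');p=cv2.imread('pics/p_w.png')
cv2.imwrite('pics/q.png',np.vstack([np.hstack([cv2.resize(i[r0:285,x:x+50],None,fx=7,fy=7,interpolation=0)[-300:] for x in (155,295)]) for i,r0 in((m,235),(p,235))]))
E
```

```text
(no output)
```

View pics/q.png

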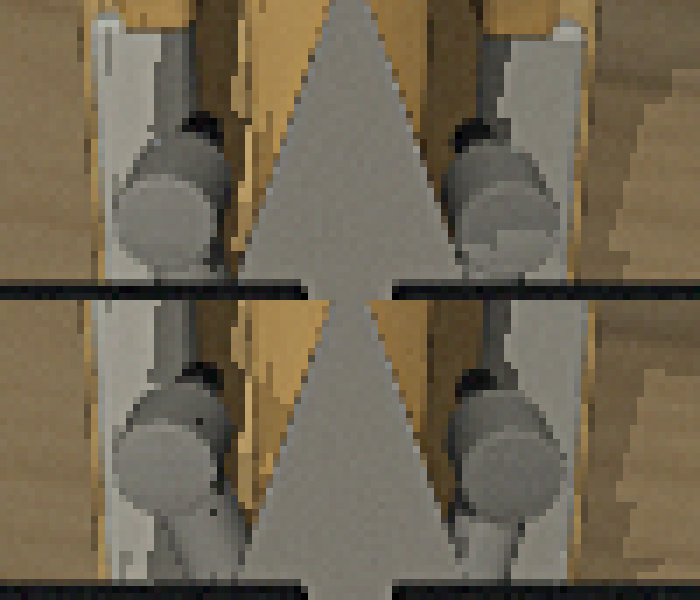

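```bash
cat > cat.py <<'E'
from push import *
def shot(n):
    i=eyes.camera('wrist'); cv2.imwrite(f'pics/{n}_w.png',i)
    return np.hstack([cv2.resize(i[245:285,x:x+50],None,fx=7,fy=7,interpolation=0) for x in (155,295)])
E
python3 - <<'E'
from cat import *
push(.001,.0028,.0006,7,v=.02,n=4,z=.0181)
cv2.imwrite('pics/r.png',shot('r'))
E
```

```text
34.52 cmd 1.6 tile [ 1.5 -0.  18. ] [-2.19 -0.17 -3.4 ]
34.84 cmd 2.2 tile [ 1.7 -0.  18. ] [-4.42 -0.1  -1.62]
35.16 cmd 2.8 tile [ 2.1  0.1 18. ] [-5.21  0.51 -1.01]
35.48 cmd 2.8 tile [ 2.1  0.1 18.1] [-4.7   0.31 -1.41]
```

View pics/r.png

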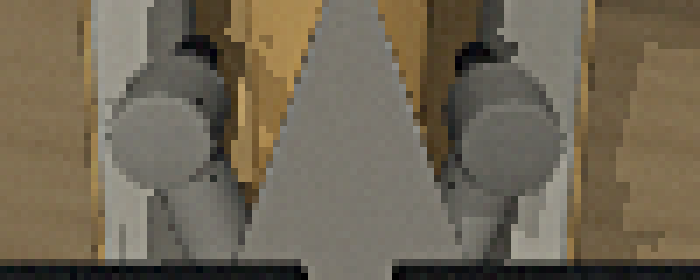

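```bash
python3 - <<'E'
from cat import *
A=[]
for t in (.0034,.0040):
    push(t-.0006,t,.0006,6.5,v=.02,n=4,z=.0182); A.append(shot('s%d'%(t*1e4)))
cv2.imwrite('pics/s.png',np.vstack(A))
E
```

```text
35.84 cmd 3.4 tile [ 2.4  0.1 18.1] [-5.33  0.48 -0.85]
36.21 cmd 4.0 tile [ 2.5  0.1 18.1] [-6.57  0.52 -0.17]
LIMIT
```

View pics/s.png

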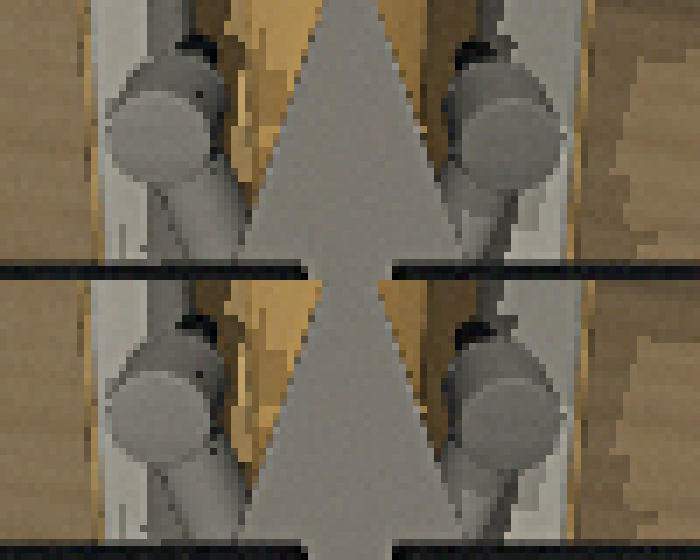

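```bash
python3 - <<'E'
from hold import *
import pickle
cal=eyes.calibration('wrist'); s=monitor.sense(); T=wristT(cal,s)
S=pickle.load(open('s.pkl','rb')); T0=wristT(cal,S['holder'])
def hf(uv,T,z=.032):
    d=atz(cal,uv,z,T)[:2]-H; return np.array([d@ex,d@ey])*1e3
def show(n,a_,b,T):
    p,q=hf(a_,T),hf(b,T); d=q-p; print(n,p.round(1),q.round(1),np.degrees(np.arctan2(d[1],d[0])).round(1))
L=lambda u,v:(155+u/7-.5,245+v/7-.5)
R_=lambda u,v:(295+(u-350)/7-.5,245+v/7-.5)
show('left img (-y) now',L(155,195),L(195,260),T)
show('right img(+y) now',R_(515,195),R_(490,260),T)
im=cv2.imread('pics/c_holder.png'); cv2.imwrite('pics/t.png',cv2.resize(im[145:215,180:290],None,fx=7,fy=7,interpolation=0))
print(s['t'],loc(s)+[88,0,0],fl(s))
E
```

```text
left img (-y) now [-56.6 -45.6] [-50.  -42.3] 26.3
right img(+y) now [-56.6  44.8] [-49.9  42.8] -16.2
36.2583 [ 2.46704711  0.14678252 18.09100584] [-7.41569234  0.65671194  0.24003546]
```

View pics/t.png

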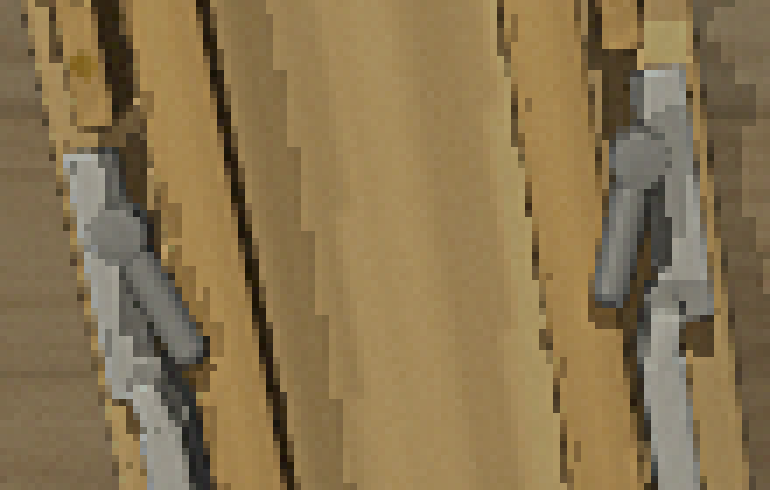

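```bash
python3 - <<'E'
from cat import *
bot.line_to(P(-.0015-.088,.018,0),a,v=.04); print(avg(4)[0],loc(monitor.sense())+[88,0,0])
A=shot('u'); cv2.imwrite('pics/u.png',A)
bot.line_to(P(-.012-.088,.018,0),a,v=.06); print(avg(4)[0],loc(monitor.sense())+[88,0,0])
A=shot('u2')
i=cv2.imread('pics/u2_w.png'); cv2.imwrite('pics/u2.png',cv2.resize(i[225:384,150:350],None,fx=4,fy=3.6,interpolation=0))
t=eyes.camera('top');cv2.imwrite('pics/u_t.png',cv2.resize(t[140:212,280:340],None,fx=7,fy=7,interpolation=0))
E
```

```text
[-0.15012607 -0.37990297 -2.93259841] [ 0.33444592 -0.11261178 18.48919904]
[ 0.44615632  0.0388168  -2.85398466] [-11.95321238  -0.18705979  18.11868795]
```

View pics/u.png

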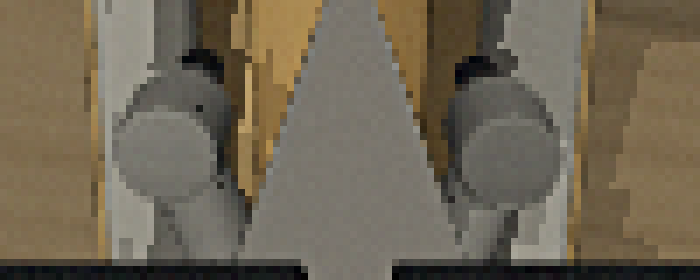

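View pics/u2.png

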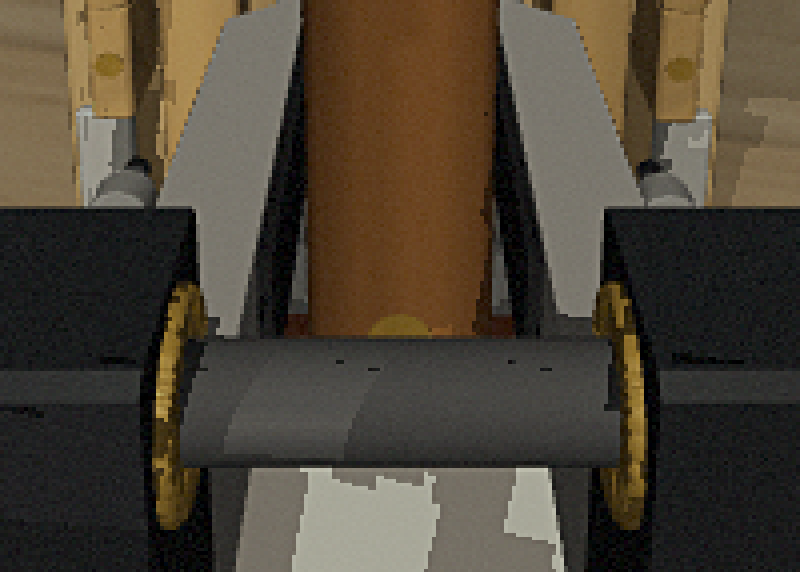

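View pics/u_t.png

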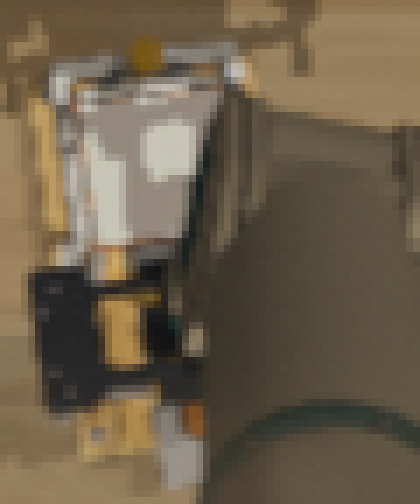

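```bash
python3 - <<'E'
from hold import *
cal=eyes.calibration('wrist'); s=monitor.sense(); T=wristT(cal,s)
for uv in ((224,311.4),(275,311.4)):
    d=atz(cal,uv,.024,T)[:2]-H; print((d@ex)*1e3,d@ey)
# control: in p/s pictures tile against heel at loc 2.46: rim bottom row?
i=cv2.imread('pics/s40_w.png');j=cv2.imread('pics/u2_w.png')
for im in (i,j):
    for c0 in (223,224,275,276): print(c0,[tuple(int(v) for v in im[r,c0]) for r in range(292,318)][::1])
E
```

```text
-36.076067954345156 -0.01683375119304439
-36.07441195814456 0.018367779580252635
223 [(9, 4, 3), (9, 3, 0), (0, 0, 0), (0, 9, 1), (8, 15, 14), (17, 13, 19), (18, 16, 23), (14, 10, 16), (14, 23, 33), (19, 30, 64), (20, 37, 67), (85, 100, 115), (123, 135, 140), (114, 126, 132), (113, 125, 129), (109, 121, 127), (112, 125, 128), (109, 121, 127), (107, 119, 125), (104, 115, 121), (101, 113, 119), (104, 114, 121), (98, 111, 117), (100, 113, 118), (105, 115, 122), (107, 118, 124)]
224 [(39, 44, 46), (43, 51, 46), (34, 34, 37), (19, 24, 38), (17, 26, 52), (10, 26, 51), (11, 22, 46), (10, 24, 53), (18, 32, 61), (4, 33, 76), (29, 43, 84), (75, 86, 96), (110, 122, 127), (105, 120, 123), (105, 116, 121), (105, 116, 121), (101, 112, 118), (102, 113, 118), (104, 114, 120), (103, 113, 120), (100, 113, 117), (102, 113, 120), (105, 113, 119), (103, 114, 118), (103, 115, 120), (106, 118, 124)]
275 [(31, 30, 31), (31, 33, 33), (49, 52, 51), (29, 39, 44), (7, 25, 50), (19, 30, 54), (10, 22, 52), (8, 22, 48), (6, 28, 53), (17, 36, 75), (22, 41, 76), (59, 70, 90), (115, 124, 129), (103, 114, 119), (104, 
[... 1331 characters left out ...]
, (46, 48, 47), (61, 66, 68), (63, 61, 66), (83, 87, 86), (78, 83, 83), (76, 82, 83), (71, 77, 79), (72, 77, 82), (73, 75, 79), (77, 81, 80), (69, 74, 75), (69, 73, 75), (66, 72, 76), (70, 74, 76), (70, 74, 78), (42, 45, 49), (45, 51, 53), (48, 52, 51), (56, 56, 58), (28, 35, 45), (14, 21, 44), (10, 22, 48), (12, 26, 46), (12, 21, 47), (14, 19, 43)]
276 [(0, 0, 0), (2, 0, 1), (0, 3, 0), (0, 0, 0), (3, 0, 2), (0, 0, 0), (19, 20, 12), (39, 37, 39), (40, 43, 43), (36, 41, 44), (62, 64, 66), (77, 83, 84), (79, 85, 88), (77, 82, 86), (77, 81, 83), (69, 80, 78), (52, 54, 56), (52, 56, 56), (56, 61, 62), (56, 59, 58), (37, 38, 51), (13, 20, 45), (0, 12, 40), (12, 21, 45), (0, 23, 43), (19, 25, 48)]
```

```bash
python3 - <<'E'
from hold import *
cal=eyes.calibration('wrist');T=cal['T_tool_cam']
def tx(row,y):
    o,d=ray(cal,(249,row),T); return (o+d*(y-o[1])/d[1])[0]*1e3
print('s40 rim top',tx(303-.5+.0,.0138),'p',tx(303.3,.0138), 'u2 bottom',tx(311.5,.0218))
E
```

```text
s40 rim top 51.05189771788021 p 51.65479657558675 u2 bottom 63.58324315096811
```

```bash
python3 - <<'E'
from cat import *
bot.line_to(P(-.168,.018,0),a,v=.12); print(avg(3)[0],loc(monitor.sense()))
bot.line_to(P(-.168,.07,0),a,v=.15)
bot.line_to(P(-.055,.10,0),a,v=.15); bot.dwell(.1)
s=monitor.sense();print(s['t'],loc(s),fl(s))
import pickle; pickle.dump(s,open('v.pkl','wb'))
i=eyes.camera('wrist');cv2.imwrite('pics/v_w.png',i)
cv2.imwrite('pics/v.png',cv2.resize(i[110:290,140:360],None,fx=3.6,fy=3.3,interpolation=0))
E
```

```text
[ 0.32400246 -0.04570159 -2.90356651] [-1.66327445e+02 -7.70899910e-03  1.82255089e+01]
39.4583 [-56.48300487  -0.23425594  99.46595668] [ 0.34211193 -0.00798233 -2.42461859]
```

View pics/v.png

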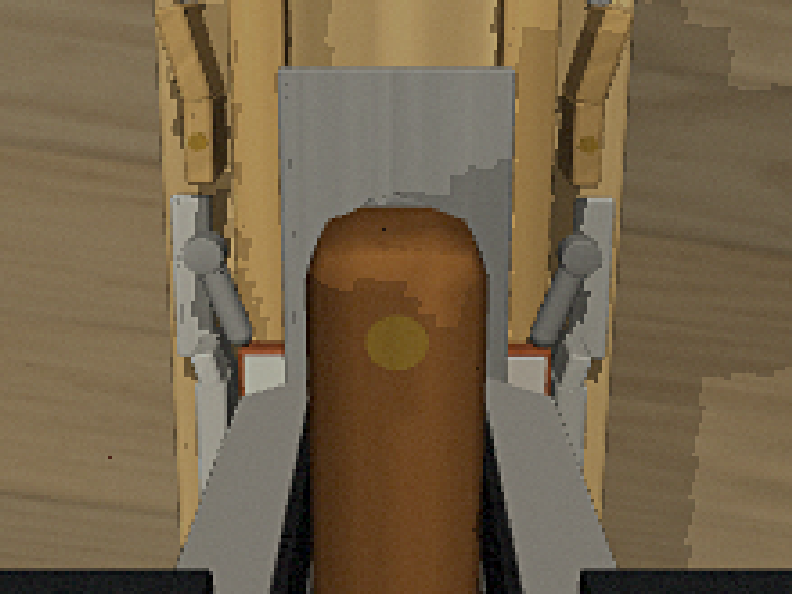

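```bash
python3 - <<'E'
from cat import *
b=[-90,0,7.4]
bot.line_to(P(-.165,.12,0),a,v=.25)
bot.line_to([.4587,.0293,.13],b,v=.25)
bot.line_to([.4587,.0293,.034],b,v=.12); print(avg(3)[0],monitor.sense()['tcp_pos'])
for z in (.031,.0295,.0285,.0278,.0272):
    bot.line_to([.4587,.0293,z],b,v=.03); f=avg(4)[0]; print(z,monitor.sense()['tcp_pos'],f)
    if f[2]>-1.5: break
s=monitor.sense();print(s['t'])
hand.gripper_to(.06); bot.dwell(.2)
bot.line_to([.4587,.0293,.16],b,v=.15)
s=monitor.sense();print(s['t'],s['gripper_width'],s['tcp_pos'],s['ft_force'])
cv2.imwrite('pics/x_w.png',eyes.camera('wrist'));cv2.imwrite('pics/x_s.png',eyes.camera('side'));cv2.imwrite('pics/x_t.png',eyes.camera('top'))
E
```

```text
[ 0.25033166  0.35569797 -3.0491196 ] [0.45933122 0.02923567 0.03460816]
0.031 [0.45882    0.02927625 0.03120917] [-0.11861016 -0.17153157 -3.16906391]
0.0295 [0.45864748 0.02929652 0.02945908] [-0.00840005 -0.09805078 -3.16875763]
0.0285 [0.45866004 0.02928625 0.02846935] [ 0.15548571  0.25827264 -3.12331303]
0.0278 [0.45869117 0.02931103 0.02779298] [ 0.02125461 -0.24007832 -2.62850553]
0.0272 [0.45868191 0.02930351 0.02717043] [ 1.64261526e-01 -1.99358363e-03 -3.16733091e+00]
43.8667
45.8333 0.060243132890307596 [0.45813088 0.02919642 0.15941979] [-0.52237854  0.28495083  0.74022135]
```

View pics/x_w.png

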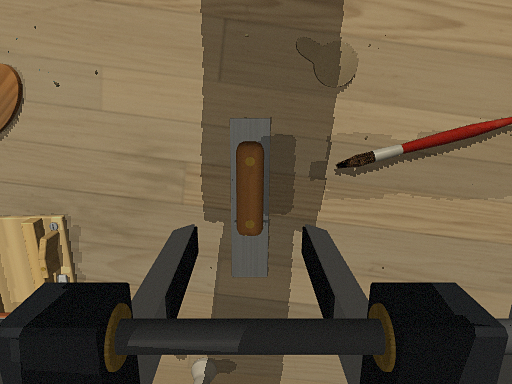

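View pics/x_s.png

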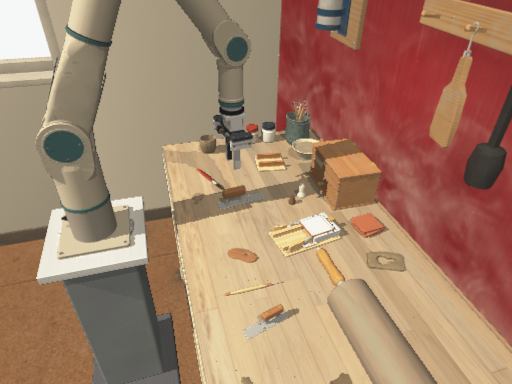

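View pics/x_t.png

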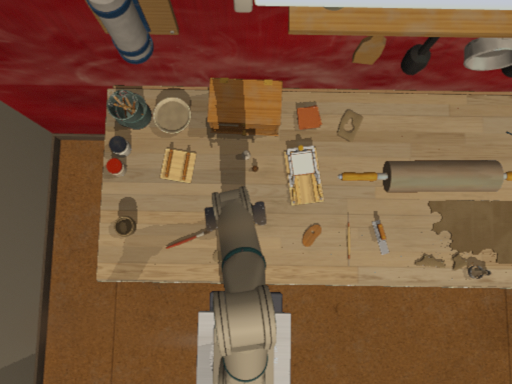

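```bash
python3 - <<'E'
from workcell import bot,monitor
print(monitor.sense()['t']); print(bot.close_job())
E
```

```text
45.9833
the job is handed in; nothing more can be done
None
```

The tile is in the holder with both catches snapped out behind it. The lifter is standing back at its starting place on the open bench. I handed the job in at about 46 s.

I took the larger lifter by its handle, slid the blade under the tile, carried it level and lowered it onto the rails. Then I pushed it in with the heel in small steps, reading the wrist force. At first only the −y catch had snapped, so I kept pushing until the +y catch snapped too.

**Last checks**
- **Catches:** the wrist picture after I drew the blade out shows both catches out behind the tile's rear edge, and the tile square. By my estimate its middle is about 0.6 mm past the mid setting.
- **Bystanders:** in the last side and top pictures they are where they were. The blade passed over the wooden rib without touching it.
- **Gripper:** it is open and 0.1 m above the handle, touching nothing.

**What was off**
- **Push force:** it reached about 7.4 N just before I backed off. That is above the 6 N nominal for the hard stop, but within what doubled friction allows. The heel also pressed down on the tile by about 3 N, and I could not tell friction from a light touch of the stop.
- **Setting the lifter down:** the force reading never showed it touching the bench, so I let go at the height I had picked it up from. It may have dropped by less than 1 mm, and the pictures show it standing upright.

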